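Push the slotted plate out over the end of the feed ledge

TASK

Two flat plates lie in the two channels of the raised feed ledge. With a fingertip, gently push the one with the single long slot along its channel until it sticks out about 3 cm beyond the ledge's end on the robot's right, so that its edge shows and can be taken for welding later. Do not lift or grip anything, and leave the plate with the two round holes and the parts standing around where they are.

Things in the scene. Friction and masses are not known exactly. Their poses are not given: they have to be found in the camera images.
- ledge: fixed raised ledge: grey slab 150 x 280 mm (x, y) on feet. Origin: centre of its underside, on the bench; y along the ledge. The flat top under the plates is 50 mm above the origin. Three strips along y (6 mm wide, 6 mm above the top) at x = -72, 0, 72 mm bound two channels 66 mm wide, centred at x = -36 and 36 mm. Both ends (y = -140, 140 mm) are open; -y is on the robot's right
- slot_plate: loose flat aluminium plate, 62 x 120 x 5 mm (x, y, z), about 0.1 kg, with one long slot 16 x 70 mm along its length in the middle. Lies in one of the two channels (either one) with its length along the channel; slides with ordinary friction. Origin at the centre of its underside, z up, y along its length
- hole_plate: loose flat aluminium plate of the same size (62 x 120 x 5 mm, about 0.1 kg) with two round holes of 20 mm; lies in the other channel. To be left alone. Origin at the centre of its underside, z up, y along its length
- stop: loose turned metal stop with a stepped top, 55 mm across and 57 mm high, standing on the bench beyond the ledge; to be left alone. Origin at the centre of its underside
- tip: loose copper welding electrode, 18 mm across and 50 mm high, standing upright on the bench beyond the ledge; to be left alone. Origin at the centre of its underside
- rotor: loose copper rotor disc with a hub, 70 mm across and 29 mm high, lying on the bench past the ledge's right-hand end; to be left alone. Origin at the centre of its underside

How it is judged:
At the end, for the whole second after the job is handed in: The slotted plate lies flat and at rest in its channel with its edge 18 to 42 mm beyond the ledge's right-hand end (plate centre 98 to 122 mm from the ledge's centre); the plate with two round holes is within 10 mm, and the stop, electrode and rotor within 15 mm, of where they stood (y of slot_plate in the frame of ledge between -0.122 and -0.098 m and z of slot_plate in the frame of ledge between 0.047 and 0.053 m and angle between slot_plate's own z axis and vertical below 0.05 rad and linear speed of slot_plate below 0.01 m/s and distance of hole_plate from where it was at the start of the episode below 0.01 m and distance of each of stop, tip, rotor from where it was at the start of the episode below 0.015 m); the robot touches nothing.
It fails at once if the slotted plate is lifted, tipped up or falls off the ledge ((z of slot_plate in the frame of ledge above 0.056 m or angle between slot_plate's own z axis and vertical above 0.1 rad) or z of slot_plate in the frame of ledge below 0.044 m).
It fails at once if the plate with two holes is lifted, tipped or moved by more than 10 mm ((z of hole_plate in the frame of ledge above 0.056 m or angle between hole_plate's own z axis and vertical above 0.1 rad) or distance of hole_plate from where it was at the start of the episode above 0.01 m).
It fails at once if the slotted plate is gripped or pressed hard (over 30 N) (contact force between slot_plate and the fingers above 30 N).
It fails at once if the stop, electrode or rotor is moved by more than 15 mm (distance of any of stop, tip, rotor from where it was at the start of the episode above 0.015 m).
It also fails if it takes over 38 s, if anything falls off the work surface, if the arm or the gripper's body presses on something with over 40 N, if the wrist force passes 120 N, or if a joint passes its speed limit or range.

ROBOT

A 6-joint arm with a two-finger parallel gripper is mounted at the origin on a cart in front of the work surface, level with it; the furniture and walls round the work are solid. World frame = base frame: x ahead of the robot, y to its left, z up, the work surface at z = 0. Lengths are in m, angles in rad, forces in N, time in s.
With the tool pointing down it reaches from about 0.225 to 0.875 m from the base axis. Payload 3.4 kg.
Tool frame: the origin (TCP) lies midway between the tips of the shut fingers; the grasp point (between the pads) lies 19 mm behind it (pinch_z is the distance from the TCP to the grasp point, in m); z points along the fingers, y is the line along which they close (so a half turn about z gives the same grasp; the last joint's range is limited). The gripper opens to 85 mm and grips with 20 to 120 N. Pads are 22 mm wide; open, the fingers measure 114 mm over their backs; the gripper's body (76 mm by 85 mm) begins 54 mm behind the grasp point. The pads swing forward as they close: fully open they stand 13 mm farther back than shut.
Start: joints at [-1.315, 0.276, 1.505, -0, 1.361, -0.121], TCP at [0.212, -0.535, 0.231] pointing down, gripper open.
Joint ranges: [-2.89, 2.89], [-0.75, 2.08], [0.22, 2.7], [-1.18, 4.32], [0.11, 2.71], [-2.7, 2.7]. Speed limits (rad/s): [2.57, 2.57, 3.14, 3.14, 3.14, 3.14].

INTERFACE

Orientations are given as a unit quaternion [w, x, y, z].
In Python, from rig import get_state, get_image, sign_off, pinch_z gives the robot as it stands.
- The arm moves only by the tool send_rows, never from a script. Its argument "steps" is one flat list of numbers, 5 for each row, row after row: the gripper's target within -1 to 1 (fully open at 1, half-way at 0, shut at -1), then the shift along the tool's x, y, z in cm, then the turn about the tool's z in degrees. In form: [gripper, x, y, z, roll, gripper, x, y, z, roll, ...]. A call has 1 to 12 rows; each row shifts and turns the commanded pose from where the row before left it, along the tool's axes as they then stand; what a row does not reach is not made up. A row lasts 1/10 s, in which the tool goes at most 50 mm and 8.59 degrees, less where a joint would pass 70% of its speed; a pose out of reach is approached as far as the arm can. A call is refused whole if a number of a shift passes 5 or a number of a turn 8.59, either way. A call with a gripper value outside its range is refused whole. The fingers move at their own pace and stop on an object; "newtons" is the grip in N (left out, the last holds). Time passes only in rows, so rows that do not move let the fingers close. It gives the time, the measured TCP pose, the force, the opening and the grip force at its end, in the units of the state.
- get_state(): the state, without advancing time (a new reading comes with each control period).
- get_image(name): name is "scene" or "top" or "wrist"; returns a dict with "color" (384x512x3 uint8, red, green, blue), "mtx" (3x3 intrinsics, pixels), "T" (4x4, takes a point from camera to world coordinates); the wrist camera has in their place "mount" (4x4, takes a point from camera to tool coordinates, whose origin is the TCP and whose axes are the flange's). Camera axes: x right, y down, z forward; pixel columns grow to the right and rows downward; lengths in m; the calibration is good to about 2 mm. A picture is of the moment at which its call begins: read the wrist's pose just before it. There is no depth.
- sign_off(): hands the job in; it is judged then, once.
The state is a dict: "clock": time; "qpos": joint angles; "qd": joint speeds; "effort": joint torques, N m; "position": TCP position; "ee_rot": TCP orientation; "contact_force": force on the tool from outside, world axes, zero at the start; "moment": the same for the moment, N m; "width": finger opening in m; "gripper_force": force on a finger pad.
Only numpy, scipy, OpenCV 4.12 (cv2) and the standard library are available. Lean on these libraries where they do the work, as an engineer would, in place of code of your own. Each camera call takes 0.05 s, during which the arm holds its last target. There are 200 camera calls.

## Working session

There is one attempt and no reset: what is moved stays moved. The work goes in short steps, Python scripts to look and compute and a tool call to move; the robot and the scene stay as the last step left them, time stands still between calls to the robot, and variables do not carry over. Pictures are saved under pics/ and viewed, at most 10 in all, crops included, and the job is handed in when it is done.

Besides the shell and the picture viewer there is one more tool, called as a command line: name --argument value ..., lists and objects as JSON in quotes. send_rows: Moves the arm, as the interface text tells. Its arguments: {"type":"object","properties":{"steps":{"type":"array"},"newtons":{"type":"number"}},"required":["steps"]}

```bash
mkdir -p pics
python3 - <<'E'
from rig import *
import cv2,numpy as np
s=get_state();print(s)
for n in("top","scene"):
    i=get_image(n);cv2.imwrite(f"pics/{n}0.png",cv2.resize(i["color"][:,:,::-1],(800,600),interpolation=cv2.INTER_CUBIC))
    np.savez(f"{n}.npz",**i);print(n,i["mtx"],i["T"])
E
```

```text
{'clock': 0.0, 'qpos': array([-1.31501056e+00,  2.76609165e-01,  1.50614762e+00,  1.69826495e-05,
        1.36068375e+00, -1.21026482e-01]), 'qd': array([-9.08674920e-04,  1.02852951e-03, -3.92145490e-04, -9.54594282e-05,
        7.36779365e-04, -1.14777702e-03]), 'effort': array([ 2.57495798e-03, -4.16764069e+01, -2.45806807e+01,  5.08786979e-05,
        1.12110190e-02, -4.29723057e-07]), 'position': array([ 0.21142788, -0.53414994,  0.23042585]), 'ee_rot': array([-9.22404517e-04,  9.82303919e-01,  1.87291634e-01, -5.39236892e-05]), 'contact_force': array([-0.48359126,  0.97186208,  0.04862027]), 'moment': array([0.02239805, 0.03053607, 0.0402324 ]), 'gripper_force': 0.0, 'width': 0.0851473662492114}
top [[391.08504751   0.         253.92429928]
 [  0.         391.08504751 187.16214311]
 [  0.           0.           1.        ]] [[-0.00980907 -0.98031496  0.19719626  0.39163632]
 [-0.99979028  0.01316021  0.01569066 -0.06586986]
 [-0.01797693 -0.197001   -0.98023846  0.90327286]
 [ 0.          0.          0.          1.        ]]
scene [[459.38829568   0.         256.41189164]
 [  0.         459.38829568 186.62987612]
 [  0.           0.           1.        ]] [[-0.80481653 -0.29415775  0.51550128  0.1297841 ]
 [-0.59330251  0.42243692 -0.68522929  0.54723586]
 [-0.01620127 -0.85733206 -0.51450875  0.51558177]
 [ 0.          0.          0.          1.        ]]
```

View pics/top0.png

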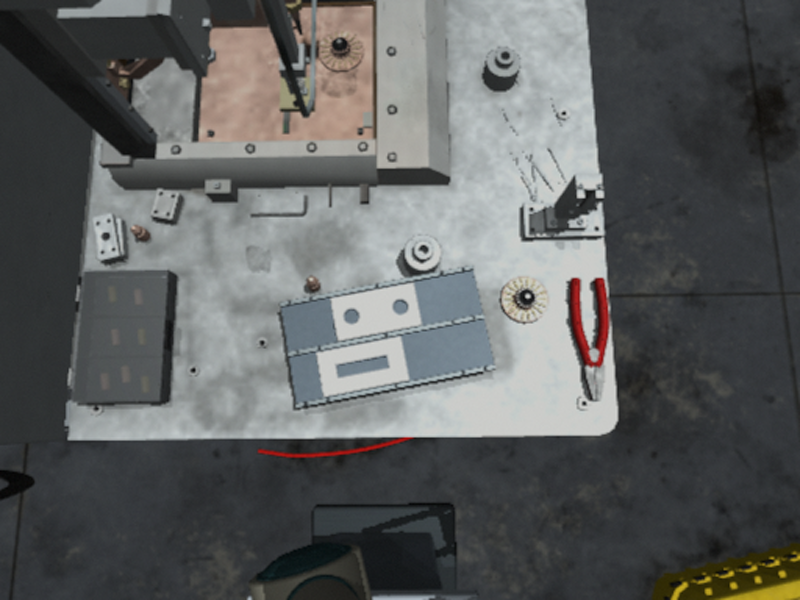

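View pics/scene0.png

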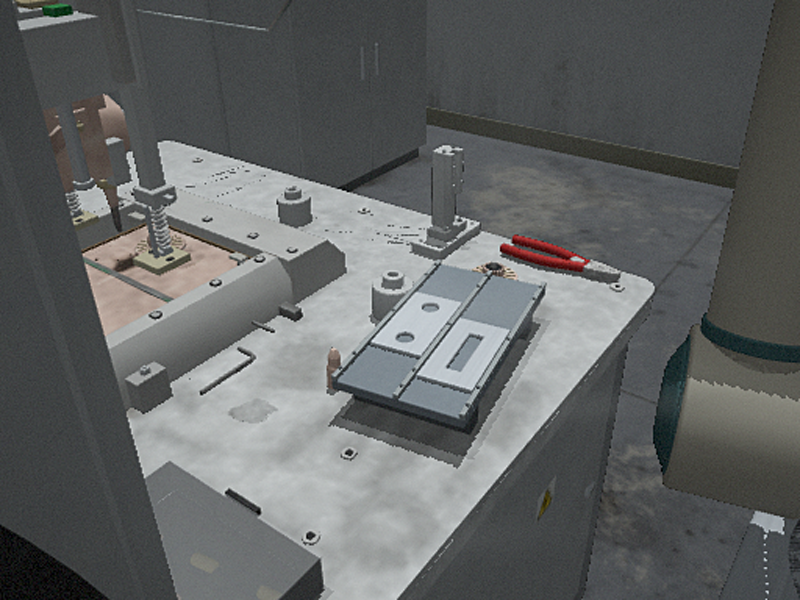

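The slotted plate lies in the near channel (about px 318–408, 338–395 in the top view), the hole plate in the far one. The rotor is right of the ledge (525,298), and the stop and electrode are beyond it. Next I'll enlarge the ledge.

Run:
```python
import cv2,numpy as np
c=np.load("top.npz")["color"][165:270,172:322,::-1]
cv2.imwrite("pics/crop.png",cv2.resize(c,None,fx=5,fy=5,interpolation=cv2.INTER_CUBIC))
```

```text
(no output)
```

View pics/crop.png

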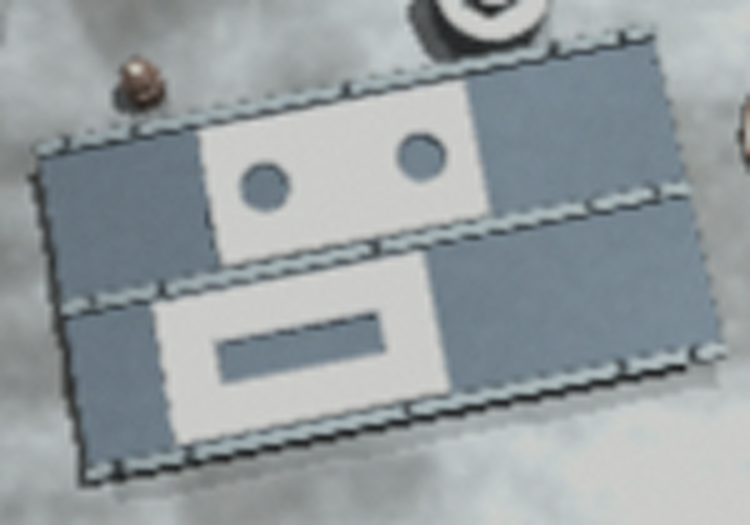

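```bash
cat > h.py <<'E'
import numpy as np
from scipy.optimize import least_squares
d=np.load("top.npz");K,T=d["mtx"],d["T"]
def w(p,z,crop=True):
    p=np.array(p,float)
    if crop: p=np.array([172,165])+(p+.5)/5-.5
    r=T[:3,:3]@np.linalg.solve(K,[*p,1]);return (T[:3,3]+r*(z-T[2,3])/r[2])[:2]
E
python3 - <<'E'
from h import *
px=[(85,472),(722,350),(68,307),(688,187),(42,149),(652,38)]
m=np.array([[-.072,.14],[-.072,-.14],[0,.14],[0,-.14],[.072,.14],[.072,-.14]])
P=np.array([w(p,.056) for p in px]);print(P)
R=lambda a:np.array([[np.cos(a),-np.sin(a)],[np.sin(a),np.cos(a)]])
s=least_squares(lambda v:((m@R(v[2]).T+v[:2])-P).ravel(),[.45,0,0]);v=s.x
print(v,np.degrees(v[2]),s.fun.reshape(-1,2)*1e3)
Q=np.array([w(p,.055) for p in[(155,305),(425,255),(448,390),(177,443)]])
print((Q-v[:2])@R(v[2]),"centre",(Q.mean(0)-v[:2])@R(v[2]))
for l in [(-.036,y) for y in(.14,.08,-.05,-.11)]: print(l,R(v[2])@l+v[:2])
E
```

```text
[[ 0.40732235  0.0888886 ]
 [ 0.4561956  -0.18484845]
 [ 0.47798105  0.0979393 ]
 [ 0.52735049 -0.17292381]
 [ 0.54796497  0.11120716]
 [ 0.5945617  -0.15948338]]
[ 0.50189603 -0.03653676  0.17483989] 10.017587880117706 [[-0.68170283 -0.08417806]
 [-0.84882302 -2.07836495]
 [-0.43808927  3.38955267]
 [-1.10139644 -1.47857048]
 [ 0.48030473  2.64612469]
 [ 2.58970683 -2.39456388]]
[[-0.00620194  0.09931502]
 [-0.00654115 -0.02013857]
 [-0.06575088 -0.01906432]
 [-0.06644126  0.09938095]] centre [-0.03623381  0.03987327]
(-0.036, 0.14) [0.4420918  0.09506664]
(-0.036, 0.08) [0.45252883 0.03598137]
(-0.036, -0.05) [ 0.47514239 -0.0920367 ]
(-0.036, -0.11) [ 0.48557942 -0.15112196]
```

The ledge is at (0.502, −0.0365) with 10.0° yaw. The plate centre is at ledge (−36, +40 mm), so it needs about 150 mm of push towards −y. A tool turn of +11.6° makes tool +y the push direction.

send_rows --steps '[-1,0,0,0,5.8,-1,0,0,0,5.8,-1,2.1,-3.6,0,0,-1,2.1,-3.6,0,0,-1,2.1,-3.6,0,0,-1,2.1,-3.6,0,0,-1,2.1,-3.6,0,0,-1,2.1,-3.6,0,0,-1,2.1,-3.6,0,0,-1,2.1,-3.6,0,0,-1,2.1,-3.6,0,0,-1,2.1,-3.6,0,0]' --newtons 20

```text
clock: 1.3
position: [0.3559, -0.142, 0.2311]
ee_rot: [-0.0, 0.996, 0.087, -0.0]
contact_force: [1.2, -0.3, 0.2]
width: 0.0001
gripper_force: 0.0
```

send_rows --steps '[-1,2.1,-3.6,0,0,-1,2.1,-3.6,0,0,-1,2.1,-3.6,0,0,-1,2.1,-3.6,0,0,-1,2.1,-3.6,0,0,-1,2.1,-3.6,0,0,-1,0,0,0,0,-1,0,0,0,0,-1,0,0,0,0]'

```text
clock: 2.2
position: [0.4419, 0.09, 0.2309]
ee_rot: [0.0, 0.996, 0.087, -0.001]
contact_force: [1.2, 0.3, -0.3]
width: 0.0002
gripper_force: 0.0
```

```bash
cat >> h.py <<'E'
v=np.array([.5019,-.0365]);a=.1748
R=np.array([[np.cos(a),-np.sin(a)],[np.sin(a),np.cos(a)]])
def tool():
    from rig import get_state
    from scipy.spatial.transform import Rotation as Ro
    s=get_state();q=s["ee_rot"];M=Ro.from_quat([*q[1:],q[0]]).as_matrix()
    print("t",s["clock"],"pos",s["position"],"ledge",(s["position"][:2]-v)@R,"x in ledge",R.T@M[:2,0],"z",M[:,2],"F",s["contact_force"],"w",s["width"])
E
python3 -c "from h import *;tool()"
```

```text
t 2.2 pos [0.44188945 0.09000023 0.2309457 ] ledge [-0.03709627  0.13500905] x in ledge [ 9.99998717e-01 -9.18222469e-04] z [-1.17018769e-03 -9.23397248e-04 -9.99998889e-01] F [ 1.15896508  0.30063243 -0.30280783] w 0.0002333994290151587
```

send_rows --steps '[-1,0,0,4,0,-1,0,0,4,0,-1,0,0,4,0,-1,0,0,3,0,-1,0,0,1.5,0,-1,0,0,0,0,-1,0,0,0,0]'

```text
clock: 2.9
position: [0.4428, 0.0897, 0.0667]
ee_rot: [0.0, 0.996, 0.086, 0.0]
contact_force: [0.6, -0.0, -0.2]
width: 0.0
gripper_force: 0.0
```

Run:
```python
from h import *;tool()
from rig import get_image
import cv2
s=get_image("scene")["color"][190:320,190:370,::-1];t=get_image("wrist")["color"][:,:,::-1]
a=cv2.resize(s,(400,289),interpolation=cv2.INTER_CUBIC);b=cv2.resize(t,(385,289))
cv2.imwrite("pics/d.png",np.hstack([a,b]))
```

```text
t 2.9 pos [0.44275782 0.08974769 0.06670035] ledge [-0.03628505  0.13460933] x in ledge [ 0.99999703 -0.00242824] z [ 2.38112217e-04 -2.71956457e-04 -9.99999935e-01] F [ 0.5855276  -0.03641448 -0.19313289] w 3.843637929944854e-05
```

View pics/d.png

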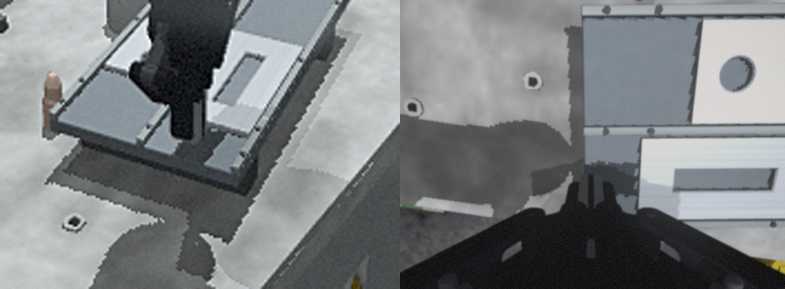

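The shut fingertips stand in the near channel, behind the slotted plate's left edge (wrist crop 640,180) and clear of the strips. I'll lower to about 2.5 mm above the slab and then find contact.

send_rows --steps '[-1,0,0,0.7,0,-1,0,0,0.4,0,-1,0,0,0.3,0,-1,0,0,0,0,-1,0,0,0,0,-1,0,0,0,0]'

```text
clock: 3.6
position: [0.4427, 0.0909, 0.0523]
ee_rot: [0.0, 0.996, 0.087, 0.0]
contact_force: [-0.2, -0.2, 0.8]
width: -0.0003
gripper_force: 0.0
```

send_rows --steps '[-1,0,0.3,0,0,-1,0,0.3,0,0,-1,0,0.3,0,0,-1,0,0.3,0,0,-1,0,0.3,0,0,-1,0,0.3,0,0,-1,0,0.3,0,0,-1,0,0.3,0,0,-1,0,0.3,0,0,-1,0,0.3,0,0,-1,0,0.3,0,0,-1,0,0.3,0,0]'

```text
clock: 4.8
position: [0.4488, 0.0553, 0.0523]
ee_rot: [-0.0, 0.996, 0.087, -0.0]
contact_force: [0.4, 0.9, 0.1]
width: 0.0004
gripper_force: 0.4
```

send_rows --steps '[-1,0,0.4,0,0,-1,0,0.4,0,0,-1,0,0.4,0,0,-1,0,0.4,0,0,-1,0,0.4,0,0,-1,0,0.4,0,0,-1,0,0.4,0,0,-1,0,0.4,0,0,-1,0,0.4,0,0,-1,0,0.4,0,0,-1,0,0.4,0,0,-1,0,0.4,0,0]'

```text
clock: 6.0
position: [0.4572, 0.0078, 0.0523]
ee_rot: [0.0, 0.996, 0.087, -0.0]
contact_force: [1.1, -0.1, 0.7]
width: 0.0003
gripper_force: 0.3
```

send_rows --steps '[-1,0,0.4,0,0,-1,0,0.4,0,0,-1,0,0.4,0,0,-1,0,0.4,0,0,-1,0,0.4,0,0,-1,0,0.4,0,0,-1,0,0.4,0,0,-1,0,0.4,0,0,-1,0,0.4,0,0,-1,0,0.4,0,0,-1,0,0,0,0,-1,0,0,0,0]'

```text
clock: 7.2
position: [0.4642, -0.0315, 0.0523]
ee_rot: [0.0, 0.996, 0.087, 0.0]
contact_force: [0.0, 0.2, 0.1]
width: -0.0001
gripper_force: 0.0
```

Run:
```python
from h import *;tool()
from rig import get_image
import cv2
t=get_image("top")["color"][165:270,172:322,::-1]
cv2.imwrite("pics/e.png",cv2.resize(t,None,fx=5,fy=5,interpolation=cv2.INTER_CUBIC))
```

```text
t 7.2 pos [ 0.46416797 -0.03148596  0.05230922] ledge [-0.03628505  0.01149965] x in ledge [ 9.99999777e-01 -6.53099366e-04] z [ 1.83216365e-04 -2.45304067e-04 -9.99999953e-01] F [0.00432986 0.22673682 0.14173154] w -0.00011450327369568376
```

View pics/e.png

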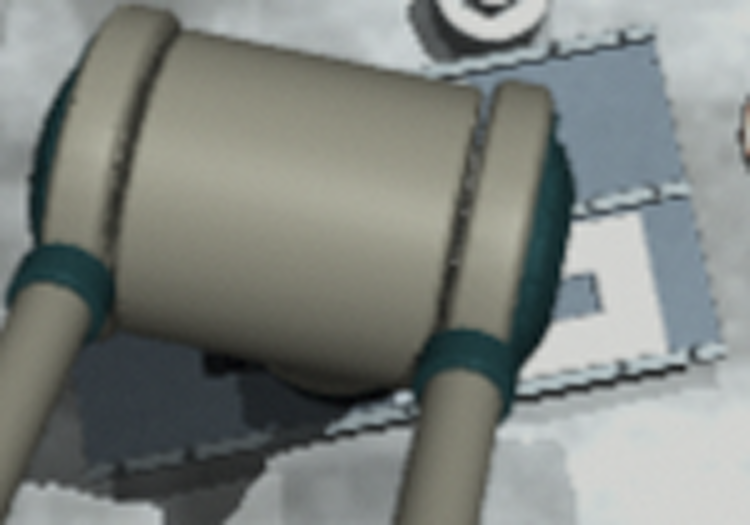

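The plate's leading edge runs from (642,212) to (668,352), still short of the ledge end (about 690–720).

```bash
python3 -c "
from h import *
for p in[(642,212),(668,352)]: print((w(p,.055)-v)@R)
for p in[(690,200),(720,340)]: print((w(p,.05)-v)@R)"
```

```text
[-0.00560508 -0.11688166]
[-0.06730343 -0.11529979]
[-0.00367477 -0.13932624]
[-0.06612279 -0.13912347]
```

Edge at −116 mm, target −170 mm: 54 mm more.

send_rows --steps '[-1,0,0.4,0,0,-1,0,0.4,0,0,-1,0,0.4,0,0,-1,0,0.4,0,0,-1,0,0.4,0,0,-1,0,0.4,0,0,-1,0,0.4,0,0,-1,0,0.4,0,0,-1,0,0.4,0,0,-1,0,0.4,0,0,-1,0,0.4,0,0,-1,0,0.4,0,0]'

```text
clock: 8.45
position: [0.4725, -0.0789, 0.0523]
ee_rot: [0.0, 0.996, 0.087, 0.0]
contact_force: [-0.1, 0.8, -0.2]
width: -0.0002
gripper_force: 0.3
```

send_rows --steps '[-1,0,0.3,0,0,-1,0,0.2,0,0,-1,0,0.1,0,0,-1,0,0,0,0,-1,0,0,0,0,-1,0,-0.5,0,0,-1,0,-1,0,0,-1,0,-1,0,0,-1,0,0,0,0,-1,0,0,-2,0,-1,0,0,-4,0,-1,0,0,-4,0]'

```text
clock: 9.65
position: [0.4683, -0.0594, 0.1529]
ee_rot: [-0.0, 0.996, 0.087, -0.001]
contact_force: [2.4, 0.3, 0.2]
width: -0.0002
gripper_force: 0.0
```

send_rows --steps '[-1,-1,-4,-2,0,-1,-1,-4,0,0,-1,-1,-4,0,0,-1,-1,-4,0,0,-1,0,0,0,0,-1,0,0,0,0]'

```text
clock: 10.25
position: [0.4018, 0.0914, 0.1725]
ee_rot: [0.0, 0.996, 0.089, 0.0]
contact_force: [0.2, 0.1, -0.9]
width: 0.0003
gripper_force: 0.0
```

Run:
```python
from h import *;tool()
from rig import get_image
import cv2
t=get_image("top")["color"][165:270,190:350,::-1]
cv2.imwrite("pics/f.png",cv2.resize(t,None,fx=5,fy=5,interpolation=cv2.INTER_CUBIC))
```

```text
t 10.25 pos [0.40175371 0.09136693 0.1724802 ] ledge [-0.07638271  0.14333497] x in ledge [0.9999963  0.00257951] z [ 1.02086854e-03 -7.77165751e-04 -9.99999177e-01] F [ 0.24946846  0.0947516  -0.94555784] w 0.00034957032745675816
```

View pics/f.png

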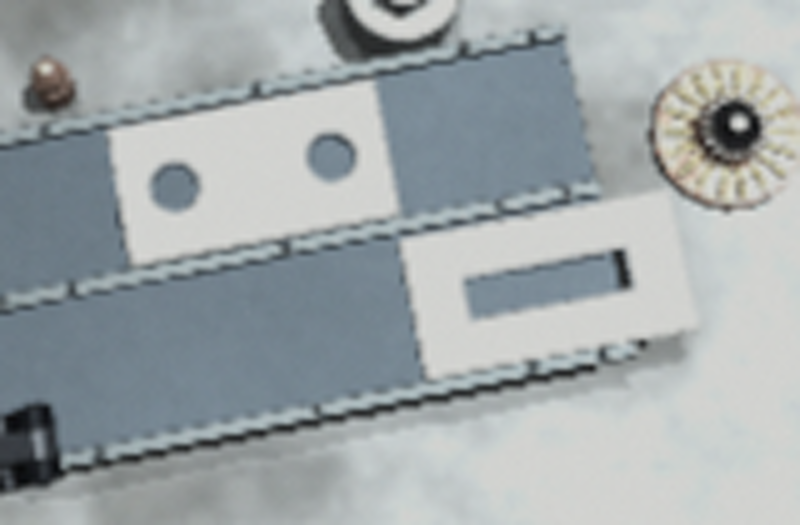

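The slotted plate sticks out past the right end, with its trailing edge from (402,238) to (425,380) and its leading edge from (678,192) to (700,328). The hole plate and the other parts look unmoved.

```bash
python3 -c "
from h import *
Q=np.array([(w((x+90,y),.055)-v)@R for x,y in[(402,238),(425,380),(678,192),(700,328)]]);print(Q,Q.mean(0))
if -.118<Q.mean(0)[1]<-.102:
    from rig import sign_off;print(sign_off())"
```

```text
[[-0.00465293 -0.05029818]
 [-0.066889   -0.04823219]
 [-0.00720212 -0.17276236]
 [-0.0669317  -0.16907284]] [-0.03641894 -0.11009139]
the job is handed in; nothing more can be done
None
```

The job is handed in: the slotted plate was pushed about 15 cm along its channel and sticks out about 30 mm past the ledge's right-hand end (plate centre at about −110 mm), with the arm clear and nothing else seen to have moved; no verdict was returned.

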